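# Check a spare stage gear against the master and sort the rest

## Task

Three loose steel gears from the microscope stage drive lie on the bench, with nine, twelve and fifteen teeth. Put the twelve-tooth gear on the checker's test post, right down on the base plate with its teeth in mesh with the master gear, and then turn the meshed pair until the master's index pin stands in line with the pointer. Lay the nine-tooth gear flat in the tray's small bay and the fifteen-tooth gear flat in its large bay, let go of everything, and do not knock over the beaker or the jar.

Things in the scene. Friction and masses are not known exactly. Their poses are not given: they have to be found in the camera images.
- gear_a: loose steel gear, 9 teeth, 44 mm outside, 24 mm at the roots, about 130 g: disc 10 mm thick, lying flat; round hub 24 mm wide up to 38 mm above the underside, 12 mm bore through. Grip the hub from above at any yaw, 24 to 33 mm above the underside. Origin: centre of the underside, z up; one tooth is centred on +x, the rest every 40 degrees. Any yaw; the gears swap places
- gear_b: loose steel gear, 12 teeth, 56 mm outside, 36 mm at the roots, about 200 g: disc 10 mm thick, lying flat; round hub 24 mm wide up to 38 mm above the underside, 12 mm bore through. Grip the hub from above at any yaw, 24 to 33 mm above the underside. Origin: centre of the underside, z up; one tooth is centred on +x, the rest every 30 degrees. Any yaw; the gears swap places
- gear_c: loose steel gear, 15 teeth, 68 mm outside, 48 mm at the roots, about 290 g: disc 10 mm thick, lying flat; round hub 24 mm wide up to 38 mm above the underside, 12 mm bore through. Grip the hub from above at any yaw, 24 to 33 mm above the underside. Origin: centre of the underside, z up; one tooth is centred on +x, the rest every 24 degrees. Any yaw; the gears swap places
- checker: gear checker, fixed: dark steel base plate 150 x 90 x 12 mm with the bare test post (at this origin), the master gear (axis 54 mm from the post along +x) and a brass pointer block 16 mm high near the +x end. Origin: on the table under the post's axis; +x runs from the post through the master's axis to the pointer; the plate spans x -35 to +115 mm
- post_seat (a point): the post's axis at the plate's top face, 12 mm above the table, where the underside of the gear on the post must rest; axes as the checker's. The post is 10.4 mm in diameter and stands 21 mm above the plate, its top 6 mm tapering to 5 mm. Tray and checker may swap sides
- index_pin (a point): top of the index pin, a brass dowel 6 mm thick standing 8 mm above the master gear's top face, 19 mm from the master's axis, on the middle line of one tooth; 30 mm above the table. The master: steel, 15 teeth, 68 mm outside, 10 mm thick, level with a gear seated on the post; all teeth have bevelled ends, about 3 mm play in mesh
- pointer_tip (a point): tip of the fixed pointer, at the top of its edge that faces the master: on the checker's x axis, 92.7 mm from the post's axis and 28 mm above the table
- master (a joint): master gear's angle, rad, anticlockwise from above; 0 with the pin in line with the pointer and a tooth gap facing the post. Starts at 0.5 to 1.1; turns lightly, stays where left. At angle q the 12-tooth gear meshes with a tooth pointing 1.25 q clockwise of the checker's +x (or any 30 degree step from there); turned anticlockwise, it drives the master clockwise 0.8 times as far
- tray: fixed aluminium tray, 92 x 156 mm outside, walls 16 mm high and 4 mm thick, floor 4 mm thick, with one cross wall that makes a small and a large bay. Origin: centre of its underside; the small bay lies to -y, the large one to +y; it stands at any yaw. Tray and checker may swap sides
- bay_small (a point): centre of the small bay's floor, 4 mm above the table; the bay is 84 mm (along x) by 60 mm (along y) inside
- bay_large (a point): centre of the large bay's floor, 4 mm above the table; the bay is 84 by 84 mm inside
- beaker: glass beaker, bystander, 56 mm in diameter, 70 mm high, origin at the centre of its underside
- jar: amber glass jar, bystander, 44 mm in diameter, 55 mm high, origin at the centre of its underside
Mind the look-alikes: they are no part of the job. What is shaped like the gear_a but yellow is not meant.

How it is judged (in metres and radians):
On the way, in this order (a step that is already met when the one before it is completed fails the run):
1. the twelve-tooth gear is down on the test post, in mesh with the master (horizontal distance between gear_b and post_seat below 0.003 m and z of gear_b in the frame of post_seat between -0.003 and 0.003 m and angle between gear_b's own z axis and vertical below 0.08 rad), for 0.2 s.
2. with that gear still seated, the master has been turned until its index pin is in line with the pointer (all of step 1 and value of joint master between -0.12 and 0.12 rad), for 0.2 s.
At the end, for the whole second after the job is handed in: twelve-tooth gear on the post, within 3 mm of its axis and of full depth; index pin within 0.12 rad of the pointer line; nine-tooth gear within 24 mm of the small bay centre, fifteen-tooth within 16 mm of the large bay centre, both within 4 mm of the floor; all level within 0.08 rad and at rest (all of step 2 and horizontal distance between gear_a and bay_small below 0.024 m and z of gear_a in the frame of bay_small between -0.003 and 0.004 m and angle between each of gear_a, gear_c's own z axis and vertical below 0.08 rad and horizontal distance between gear_c and bay_large below 0.016 m and z of gear_c in the frame of bay_large between -0.003 and 0.004 m and linear speed of each of gear_a, gear_b, gear_c below 0.02 m/s and velocity of joint master between -0.05 and 0.05 rad/s); the robot touches nothing.
It fails at once if the beaker is knocked over (angle between beaker's own z axis and vertical above 0.5 rad).
It fails at once if the jar is knocked over (angle between jar's own z axis and vertical above 0.5 rad).
It also fails if it takes over 72 s, if anything falls off the work surface, if the arm or the gripper's body presses on something with over 40 N, if the wrist force passes 120 N, or if a joint passes its speed limit or range.

## Robot

A 7-joint arm with a two-finger parallel gripper is mounted at the origin on the work surface. World frame = base frame: x ahead of the robot, y to its left, z up, the work surface at z = 0. Lengths are in mm, angles in rad, forces in N, time in s.
With the tool pointing down it reaches from about 400 to 900 mm from the base axis. Payload 5.6 kg.
Tool frame: the origin (TCP) lies midway between the tips of the shut fingers; the grasp point (between the pads) lies 19 mm behind it; z points along the fingers, y is the line along which they close (so a half turn about z gives the same grasp; the last joint's range is limited). The gripper opens to 92 mm and grips with 3 to 60 N. Pads are 20 mm wide; open, the fingers measure 128 mm over their backs; the gripper's body (75 mm by 189 mm) begins 69 mm behind the grasp point.
Start: joints at [-1.188, 0.468, -0.012, 1.603, 0.006, 1.071, -0.056], TCP at [268.522, 591.95, 214.592] pointing down, gripper open.
Joint ranges: [-2.53, 2.53], [-0.31, 2.02], [-1.57, 1.55], [0.28, 2.44], [-1.29, 4.43], [0.15, 1.84], [-2.92, 2.92]. Speed limits (rad/s): [2.57, 2.57, 3.14, 3.14, 3.14, 3.14, 3.14].

## Interface

Orientations are given as a rotation vector (axis times angle).
In Python, from cell import robot, grip, kin, viewer gives the robot as it stands. Calls block until the motion is done:
- robot.movep(position, orientation): joint-space move of the TCP to a pose.
- robot.servo_line(position, feed=150, rotation=None): straight line of the TCP; rotation=None keeps the orientation; feed is the mean speed in mm/s.
- robot.goto_joints(angles): joint-space move.
- grip(opening, newtons=None): opening from 0.0 (shut) to 1.0 (fully open); newtons is the grip in N (None keeps the last); returns when the fingers have stopped.
- robot.hold(seconds).
- kin.ik(position, orientation): joint angles nearest the present ones, or None.
- robot.observe(): the state.
- viewer.read_camera(name): name is "scene" or "side" or "wrist"; returns the picture (384x512x3 uint8, red, green, blue); there is no depth.
- viewer.camera_info(name): a dict with "camera_matrix" (3x3 intrinsics, pixels), "k1" (the pictures are not rectified: a ray, as slopes to the right and down, at radius r is drawn at 1 + k1 r^2 times it, then the intrinsics apply), "R" (3x3) and "t" (3): a world point X has camera coordinates R X + t. Camera axes: x right, y down, z forward; pixel columns grow to the right and rows downward; lengths in mm; the calibration is good to about 2 mm. A picture is of the moment at which its call begins: read the wrist's pose just before it. camera_info takes no time and is no camera call; for the wrist camera it gives the pose at the moment of the call.
A pose or a line that the arm cannot do raises robot.IKError and nothing moves.
- robot.job_done(): hands the job in; it is judged then, once.
Trained networks look in the newest picture that a camera, given by its name, has taken for a name from the list of things; names that differ only in an ending like _2 or _b are one class to them, and where a whole thing is asked for, a point or a joint stands for the part that bears it (a point fixed in the world has none). Each returns a list of dicts, best first, with "confidence" (0 to 1); they miss things now and then, are a little off and sometimes report something else, mostly with a low value. They report only what shows in the picture. A call takes as long as a camera call. They do not tell look-alikes from the thing itself.
- viewer.silhouettes(name, camera): "mask" (384x512 bool, what is visible of it).
- viewer.pinpoint(name, camera): "at" ([x, y, z] in mm, in the coordinates of the camera as it stood for that picture, good to about 4 mm: a listed point, or the origin of a listed thing).
The state is a dict: "t": time; "joints": joint angles; "joint_velocities": joint speeds; "joint_torque": joint torques, N m; "tcp_pos": TCP position; "tcp_rot": TCP orientation; "contact_force": force on the tool from outside, world axes, zero at the start; "wrist_torque": the same for the moment, N m; "grip_width": opening from 0.0 (shut) to 1.0 (fully open); "grip_force": force on a finger pad.
Only numpy, scipy, OpenCV 4.12 (cv2) and the standard library are available. Lean on these libraries where they do the work, as an engineer would, in place of code of your own. Each camera call takes 0.05 s, during which the arm holds its last target. There are 200 camera calls.

## Working session

There is one attempt and no reset: what is moved stays moved. The work goes in short steps, each a Python script; the robot and the scene stay as the last script left them, time stands still between calls to the robot, and variables do not carry over. Pictures are saved under pics/ and viewed, at most 10 in all, crops included, and the job is handed in when it is done.

```bash
ls; mkdir -p pics
cat > h.py <<'E'
from cell import robot, grip, kin, viewer
import numpy as np, cv2
from scipy.spatial.transform import Rotation as Ro
def snap(cam,fn=None):
    i=viewer.camera_info(cam); im=viewer.read_camera(cam)
    if fn: cv2.imwrite('pics/'+fn,im[:,:,::-1])
    return i,im
def w(i,p): return np.array(i['R']).T@(np.array(p)-np.array(i['t']))
def proj(i,X):
    c=np.array(i['R'])@np.array(X,float)+np.array(i['t']); s=c[:2]/c[2]; s=s*(1+i['k1']*(s@s))
    K=np.array(i['camera_matrix']); return K[:2,:2]@s+K[:2,2]
def ray(i,u,v,z):
    K=np.array(i['camera_matrix']); d=np.linalg.solve(K,[u,v,1.])[:2]; s=d.copy()
    for _ in range(20): s=d/(1+i['k1']*(s@s))
    R=np.array(i['R']); o=-R.T@np.array(i['t']); r=R.T@np.array([*s,1])
    return o+r*(z-o[2])/r[2]
def down(yaw): return (Ro.from_euler('z',yaw)*Ro.from_euler('x',np.pi)).as_rotvec()
E
python3 - <<'E'
from h import *
np.set_printoptions(precision=1,suppress=True)
o=robot.observe(); print(o['t'],o['tcp_pos'],o['tcp_rot'])
ims=[]
for c in ['scene','side']:
    i,im=snap(c,c+'0.png'); ims.append(im); print(c,i['k1'],np.array(i['camera_matrix']).ravel(), -np.array(i['R']).T@np.array(i['t']))
    for n in ['gear_a','gear_b','gear_c','checker','post_seat','index_pin','pointer_tip','tray','bay_small','bay_large','beaker','jar']:
        print(n,[(round(d['confidence'],2),w(i,d['at']),proj(i,w(i,d['at'])).round()) for d in viewer.pinpoint(n,c)])
cv2.imwrite('pics/both.png',np.hstack(ims)[:,:,::-1])
E
```

```text
pics
0.0 [268.3 591.4 213.7] [-0.7 -3.1  0. ]
scene 0.04558648763334087 [489.6   0.  256.1   0.  489.6 192.    0.    0.    1. ] [1428.7  -94.6  806.3]
gear_a [(0.92, array([634.9, -91.6,  -0.6]), array([215., 217.])), (0.91, array([485. ,  28.2,   0.8]), array([259., 171.])), (0.63, array([613.9,  90.9,   3. ]), array([292., 204.])), (0.52, array([613.6, 184.2,  -1.6]), array([331., 202.]))]
gear_b [(0.92, array([634.9, -91.6,  -0.6]), array([215., 217.])), (0.91, array([485. ,  28.2,   0.8]), array([259., 171.])), (0.63, array([613.9,  90.9,   3. ]), array([292., 204.])), (0.52, array([613.6, 184.2,  -1.6]), array([331., 202.]))]
gear_c [(0.92, array([634.9, -91.6,  -0.6]), array([215., 217.])), (0.91, array([485. ,  28.2,   0.8]), array([259., 171.])), (0.63, array([613.9,  90.9,   3. ]), array([292., 204.])), (0.52, array([613.6, 184.2,  -1.6]), array([331., 202.]))]
checker [(0.83, array([532.3, 295.6,   4.5]), array([367., 175.]))]
post_seat [(0.97, array([533.3, 291.8,  13.5]), array([366., 172.])), (0.33, array([619.3, 285.6,  32.5]), array([375., 190.]))]
index_pin [(0.79, ar
[... 1772 characters left out ...]
0.1, 289.6,  26.6]), array([244., 149.])), (0.63, array([598.4, 307.1,  28.6]), array([236., 146.])), (0.3, array([ 751.7, -136.9,   -2.9]), array([325., 256.]))]
pointer_tip [(0.83, array([621.8, 288.6,  25.1]), array([244., 150.]))]
tray [(0.68, array([ 493.4, -322.8,    1.3]), array([204., 339.]))]
bay_small [(0.67, array([ 444.9, -330.1,    4.2]), array([175., 343.]))]
bay_large [(0.67, array([ 520.8, -315.1,    1.2]), array([220., 334.]))]
beaker [(0.84, array([749.1,   0.1,   0.9]), array([310., 215.]))]
jar [(0.77, array([ 753.7, -133.9,    0.3]), array([326., 254.])), (0.45, array([481.8,  20.8,   2.5]), array([196., 217.])), (0.29, array([596.7, 310.3,  26.6]), array([235., 146.]))]
```

View pics/scene0.png

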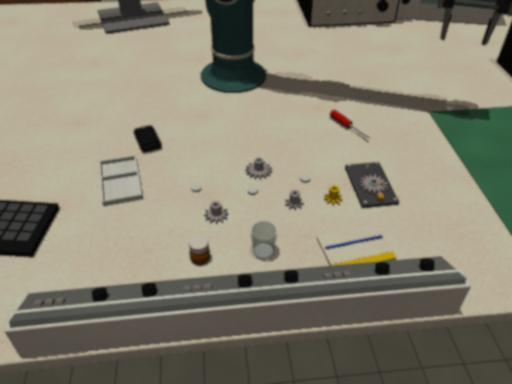

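View pics/side0.png

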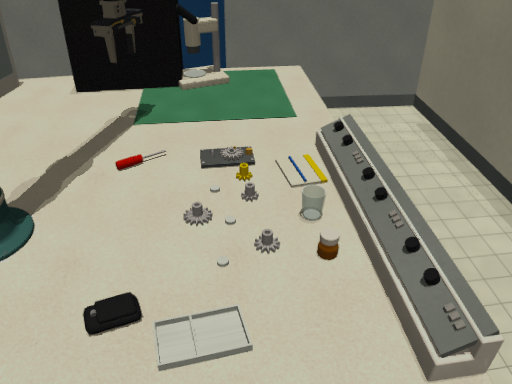

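Candidates in the scene image: gear at (215,217), gear at (259,171), small gear at (292,204), yellow look-alike at (331,202), plus the master at (374,184), which is fixed. By size, I take (259,171) as the 15-tooth, (215,217) as the 12-tooth and (292,204) as the 9-tooth. A closer look from the wrist will check this.

Run:
```python
from h import *
np.set_printoptions(precision=1,suppress=True)
rot=robot.observe()['tcp_rot']
i=viewer.camera_info('wrist'); c=-np.array(i['R']).T@np.array(i['t']); o=robot.observe()
print('cam in tool',Ro.from_rotvec(rot).inv().apply(c-o['tcp_pos']),np.array(i['R'])@Ro.from_rotvec(rot).as_matrix(), i['k1'],np.array(i['camera_matrix']).ravel())
off=(c-o['tcp_pos'])*[1,1,0]
ims=[]
for k,(x,y,ns) in enumerate([(575,290,['post_seat','pointer_tip','index_pin']),(613,88,['gear_a']),(632,-92,['gear_b']),(485,28,['gear_c'])]):
    robot.movep(list(np.array([x,y,200])-off),list(rot)); robot.hold(.2)
    i,im=snap('wrist',f'w{k}.png'); np.save(f'w{k}.npy',i,allow_pickle=True); ims.append(im)
    for n in ns: print(n,[(round(d['confidence'],2),w(i,d['at']),proj(i,w(i,d['at'])).round()) for d in viewer.pinpoint(n,'wrist')])
m=np.vstack([np.hstack(ims[:2]),np.hstack(ims[2:])])
cv2.imwrite('pics/wall.png',cv2.resize(m,(800,600),interpolation=cv2.INTER_AREA)[:,:,::-1]); print(robot.observe()['t'])
```

```text
cam in tool [  71.6    0.1 -169.6] [[-0.   1.   0. ]
 [-1.   0.  -0.3]
 [-0.3 -0.   1. ]] 0.013859480528986983 [265.2   0.  259.7   0.  265.2 191.6   0.    0.    1. ]
post_seat []
pointer_tip [(0.94, array([624.8, 290.4,  25.9]), array([275., 159.]))]
index_pin [(0.59, array([591.7, 306.7,  28.1]), array([277., 130.]))]
gear_a [(0.95, array([616.1,  92.7,  -2.7]), array([262., 124.])), (0.94, array([604.8, 191.4,  -1.9]), array([328.,  83.])), (0.87, array([492.8,  20.3,   1.2]), array([170.,  56.])), (0.69, array([633.9, -91.3,  -5.3]), array([152., 189.]))]
gear_b [(0.95, array([604.4, 188.4,  -1.4]), array([461.,   1.])), (0.94, array([630.7, -93.4,  -4.2]), array([256., 122.])), (0.91, array([612.2,  93.1,  -0.5]), array([386.,  45.]))]
gear_c [(0.94, array([489.1,  21.7,   2.5]), array([257., 126.])), (0.83, array([629.6, -93. ,  -4.8]), array([228., 243.])), (0.61, array([605.4, 188.9,  -1.4]), array([402., 152.])), (0.58, array([613.3,  93.4,  -1.9]), array([339., 185.]))]
6.775
```

View pics/wall.png

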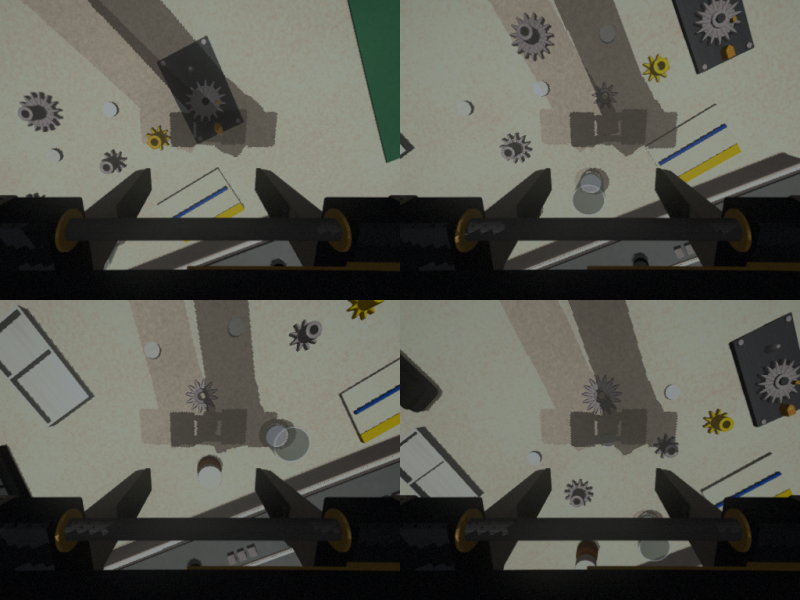

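The mosaic (half-scale tiles) confirms the choice. The large gear is at tile 4 (602,393), the medium at tile 3 (201,396), the small at tile 2 (604,95). The yellow fake sits beside the checker at tile 2 (655,67). Next I take close views and fit the projected gear models to the network masks.

```bash
cat > fit.py <<'E'
from h import *
from scipy.optimize import differential_evolution
def gearpoly(n,ro,rr,th):
    p=2*np.pi/n; a=[];r=[]
    for k in range(n):
        for f,q in((-.28,rr),(-.14,ro),(.14,ro),(.28,rr)): a.append(th+p*(k+f)); r.append(q)
    return np.c_[np.array(r)*np.cos(a),np.array(r)*np.sin(a)]
def P(i,xy,z): return np.array([proj(i,[a,b,z]) for a,b in xy])
def poly(m,pts): cv2.fillPoly(m,[np.round(pts*16).astype(np.int32)],1,shift=4)
circ=np.array([[np.cos(a),np.sin(a)] for a in np.linspace(0,2*np.pi,24,endpoint=False)])
def gearmask(i,shape,n,ro,rr,x,y,th,z0=0,hub=38,hr=12):
    m=np.zeros(shape,np.uint8); g=gearpoly(n,ro,rr,th)+[x,y]
    for z in (z0,z0+5,z0+10): poly(m,P(i,g,z))
    if hub: poly(m,cv2.convexHull(np.vstack([P(i,circ*hr+[x,y],z) for z in(z0+10,z0+hub)]).astype(np.float32))[:,0])
    return m
def iou(a,b): return (a&b).sum()/max(1,(a|b).sum())
def fit(f,mask,bounds):
    mk=mask.astype(np.uint8)
    r=differential_evolution(lambda p:-iou(f(*p),mk),bounds,popsize=10,maxiter=25,tol=1e-5,seed=1,polish=False)
    return r.x,-r.fun
def getmask(name,cam,i,X):
    u=proj(i,X); best=None
    for d in viewer.silhouettes(name,cam):
        ys,xs=np.nonzero(d['mask']); 
        if len(xs)==0: continue
        e=np.hypot(xs.mean()-u[0],ys.mean()-u[1])
        if best is None or e<best[0]: best=(e,d['mask'],d['confidence'])
    return best
def view(X,z,rot,hold=.2):
    "put the wrist camera over X with the TCP at height z"
    R=Ro.from_rotvec(rot); off=R.apply([71.6,0,0])
    robot.movep([X[0]-off[0],X[1]-off[1],z],list(rot)); robot.hold(hold)
def overlay(im,m,c=(255,0,0)):
    im=im.copy(); cs,_=cv2.findContours(m,cv2.RETR_LIST,cv2.CHAIN_APPROX_NONE); cv2.drawContours(im,cs,-1,c,1); return im
E
python3 - <<'E'
from fit import *
np.set_printoptions(precision=3,suppress=True)
rot=robot.observe()['tcp_rot']; print('tool x',Ro.from_rotvec(rot).apply([1,0,0]))
out=[]
for n,X,N,ro,rr in (('gear_c',(488,23),15,34,24),('gear_b',(631,-93),12,28,18)):
    view(X,85,rot); i,im=snap('wrist',n+'_close.png'); b=getmask(n,'wrist',i,[*X,10])
    print(n,b[0],b[2],b[1].sum())
    f=lambda x,y,t:gearmask(i,im.shape[:2],N,ro,rr,x,y,t)
    p,s=fit(f,b[1],[(X[0]-12,X[0]+12),(X[1]-12,X[1]+12),(0,2*np.pi/N)]); print(p,s)
    u=proj(i,[*p[:2],20]).astype(int)
    for q in (im,overlay(overlay(im,b[1].astype(np.uint8),(0,255,0)),f(*p))):
        out.append(cv2.resize(q[max(0,u[1]-60):u[1]+60,u[0]-60:u[0]+60],(300,300),interpolation=cv2.INTER_NEAREST))
cv2.imwrite('pics/cl.png',np.vstack([np.hstack(out[:2]),np.hstack(out[2:])])[:,:,::-1]); print(robot.observe()['t'])
E
```

```text
tool x [-0.91   0.414 -0.   ]
gear_c 5.105033512705567 0.91 3348
[485.192  23.79    0.419] 0.8830281497676961
gear_b 1.6982309179164161 0.98 1931
[632.19  -91.823   0.489] 0.8200873362445414
8.675
```

View pics/cl.png

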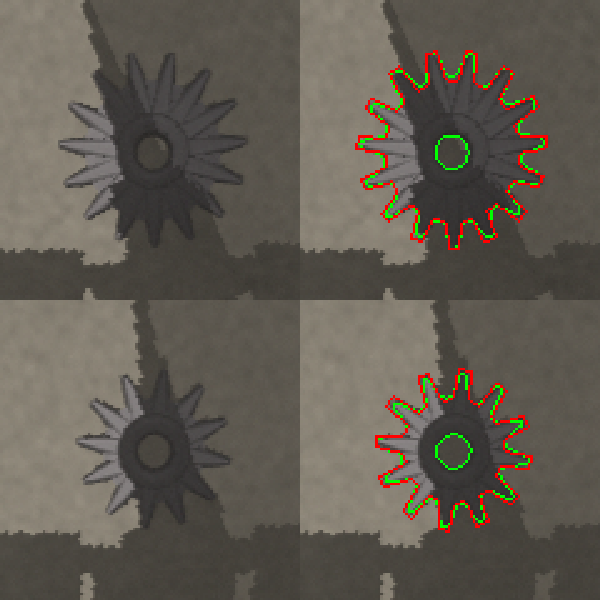

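The overlays fit well: gear_c's hub is at crop (150,150) and gear_b's at (150,450), with the teeth aligned. I pick gear_b now and then take a close view of the checker.

Run:
```python
from fit import *
np.set_printoptions(precision=3,suppress=True)
rot=list(robot.observe()['tcp_rot']); b=(632.2,-91.8)
grip(.55,30)
robot.movep([*b,60],rot); robot.servo_line([*b,12.5],feed=80); grip(0,30); o=robot.observe(); print('grip',o['grip_width'],o['grip_force'])
robot.servo_line([*b,100],feed=150)
view((590,285),100,rot,.3)
i,im=snap('wrist','chk.png'); 
cm=viewer.silhouettes('checker','wrist'); mm=viewer.silhouettes('master','wrist')
print([(d['confidence'],d['mask'].sum()) for d in cm],[(d['confidence'],d['mask'].sum()) for d in mm])
pp=[(n,[(round(d['confidence'],2),w(i,d['at'])) for d in viewer.pinpoint(n,'wrist')]) for n in('post_seat','pointer_tip','index_pin')]
print(pp)
c=cm[0]['mask'].astype(np.uint8); m=mm[0]['mask']; np.savez('chk.npz',c=c,m=m)
rect=np.array([[-35,-45],[115,-45],[115,45],[-35,45.]])
def fc(x,y,a):
    R=np.array([[np.cos(a),-np.sin(a)],[np.sin(a),np.cos(a)]]); q=rect@R.T+[x,y]; M=np.zeros(c.shape,np.uint8)
    poly(M,cv2.convexHull(np.vstack([P(i,q,0),P(i,q,12)]).astype(np.float32))[:,0]); return M
p,s=fit(fc,c|m,[(515,550),(275,305),(-.3,.3)]); print('checker',p,s)
mx=p[:2]+54*np.array([np.cos(p[2]),np.sin(p[2])])
fm=lambda x,y,t:gearmask(i,c.shape,15,34,24,x,y,t,z0=12,hub=0)
r,s2=fit(fm,m,[(mx[0]-6,mx[0]+6),(mx[1]-6,mx[1]+6),(0,2*np.pi/15)]); print('master',mx,r,s2)
v=overlay(overlay(overlay(im,fc(*p)),fm(*r),(0,255,0)),m.astype(np.uint8),(255,255,0))
cv2.imwrite('pics/chk_o.png',cv2.resize(np.hstack([im[:230,130:400],v[:230,130:400]]),(800,341),interpolation=cv2.INTER_NEAREST)[:,:,::-1]); print(robot.observe()['t'])
```

```text
grip 0.25325944963302016 30.000359751284122
[(0.92, np.int64(16620))] [(0.83, np.int64(3390)), (0.68, np.int64(16971))]
[('post_seat', [(0.88, array([531.334, 289.681,   6.876])), (0.68, array([623.514, 290.782,  25.771]))]), ('pointer_tip', [(0.69, array([623.318, 289.884,  27.788])), (0.21, array([531.779, 292.007,   9.002]))]), ('index_pin', [(0.9, array([591.359, 306.422,  29.197]))])]
checker [530.598 289.224   0.037] 0.9696474433808079
master [584.561 291.224] [584.101 290.623   0.222] 0.9111905416552103
13.7417
```

View pics/chk_o.png

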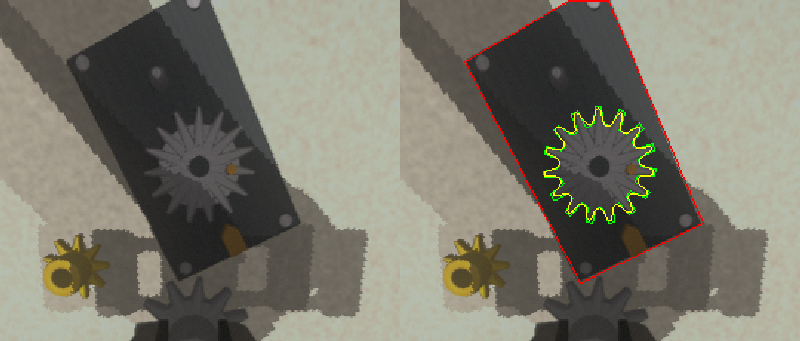

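The checker and master fits agree: the pin is at crop (232,170), the post at (157,77), and q ≈ 1.02. Before inserting, I check the held gear's phase and the post's projection in the same picture, and the joint range for the turn.

Run:
```python
from fit import *
np.set_printoptions(precision=3,suppress=True)
o=robot.observe(); i=viewer.camera_info('wrist'); im=cv2.imread('pics/chk.png')[:,:,::-1].copy()
t=o['tcp_pos']; print(t,o['joints'])
g=gearmask(i,im.shape[:2],12,28,18,t[0],t[1],0.489,z0=t[2]-12.5,hub=0)
v=overlay(im,g)
c=np.array([530.4,289.1])
for z,r in((12,5.2),(33,2.5)):
    cv2.polylines(v,[np.round(P(i,circ*r+c,z)*16).astype(np.int32)],True,(0,255,0),1,shift=4)
A=cv2.resize(v[150:300,180:340],(400,375),interpolation=cv2.INTER_NEAREST); B=cv2.resize(v[30:80,210:263],(400,375),interpolation=cv2.INTER_NEAREST)
B2=cv2.resize(im[30:80,210:263],(400,375),interpolation=cv2.INTER_NEAREST)
cv2.imwrite('pics/held.png',np.hstack([A[:, :400],B])[:,:,::-1])
R=Ro.from_rotvec(o['tcp_rot'])
for d in (-1.211,-.687,-.164,.36,-.164+1.281,.36+1.281,-.687+1.281):
    q=kin.ik([*c,60],(Ro.from_euler('z',d)*R).as_rotvec()); print(d,None if q is None else np.array(q)[[0,4,5,6]])
```

```text
[655.197 255.46  100.031] [-0.517  0.673  0.146  1.549 -0.114  0.927  0.81 ]
-1.211 [-0.864 -0.342  0.756 -0.331]
-0.687 [-0.769 -0.235  0.741  0.102]
-0.164 [-0.681 -0.137  0.734  0.542]
0.36 [-0.591 -0.04   0.733  0.984]
1.117 [-0.46   0.102  0.741  1.623]
1.641 [-0.364  0.209  0.754  2.06 ]
0.5939999999999999 [-0.551  0.004  0.734  1.182]
```

View pics/held.png

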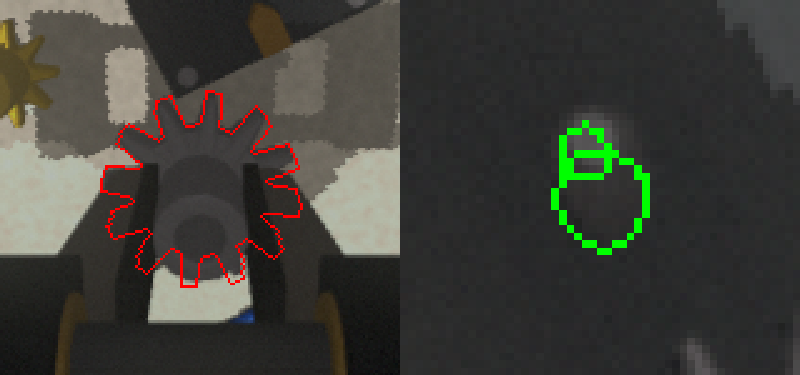

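The held gear's visible teeth match the predicted outline, with one at crop (212,100). The post top at (592,130) is within about 1 mm of the estimate. Now I lower the gear in small steps and watch the force.

Run:
```python
from fit import *
np.set_printoptions(precision=2,suppress=True)
R=Ro.from_rotvec(robot.observe()['tcp_rot']); rot=list((Ro.from_euler('z',-.164)*R).as_rotvec())
c=np.array([530.3,289.5])
robot.movep([*c,70],rot); robot.servo_line([*c,48],feed=80); robot.hold(.2)
f0=np.array(robot.observe()['contact_force']); print(f0)
for z in (44,42,40,38,36,34,32,30,28,26.5,25.5,24.8):
    robot.servo_line([*c,z],feed=40); robot.hold(.05); o=robot.observe(); f=np.array(o['contact_force'])-f0
    print(z,np.array(o['tcp_pos']),f,np.array(o['wrist_torque'])[2])
    if abs(f[2])>18: print('stop'); break
    if np.hypot(*f[:2])>4: c=c+np.clip(f[:2]*.05,-.5,.5); print('c',c)
print(o['t'])
```

```text
[-0.39 -0.27 -2.25]
44 [530.19 289.51  43.93] [ 1.4  -0.27 -0.13] 0.01002036562309463
42 [530.26 289.47  41.95] [-0.61  0.48  0.86] -0.004452527856011532
40 [530.26 289.44  39.91] [-0.08 -0.52 -0.01] 0.0031249247112959426
38 [530.22 289.44  37.88] [ 0.28 -0.22 -0.61] 0.0006323744596077869
36 [530.25 289.45  35.91] [0.46 0.11 0.8 ] 0.013116726852366731
34 [530.25 289.51  33.93] [ 0.93  0.49 -0.82] 0.048253796731743355
32 [530.22 289.47  31.91] [0.32 0.38 0.06] 0.027205792689465522
30 [530.24 289.49  29.91] [ 0.06  1.   -0.04] -0.02577337358963152
28 [530.27 289.46  27.9 ] [-0.81 -0.63  0.68] -0.011424192749648008
26.5 [530.26 289.48  26.43] [ 0.06  0.56 -0.6 ] 0.04161543857545471
25.5 [530.27 289.49  25.47] [-0.1   1.07 -0.65] 0.008481098120362294
24.8 [530.39 289.55  24.83] [0.76 0.55 0.08] 0.039198816084832194
18.5583
```

It slid on without contact forces. I seat it fully, then turn it anticlockwise.

Run:
```python
from fit import *
np.set_printoptions(precision=3,suppress=True)
c=[530.3,289.5]; R=Ro.from_rotvec(robot.observe()['tcp_rot'])
robot.servo_line([*c,24.3],feed=30); robot.hold(.4); print(robot.observe()['contact_force'])
for d in np.linspace(0,1.34,6)[1:]:
    robot.servo_line([*c,24.3],feed=20,rotation=list((Ro.from_euler('z',d)*R).as_rotvec())); o=robot.observe(); print(d,np.array(o['tcp_pos']),np.array(o['contact_force']),o['wrist_torque'][2],o['t'])
robot.hold(.4)
i,im=snap('wrist','turn.png'); b=getmask('master','wrist',i,[584.2,290.8,20]); 
print('seat',[(round(d['confidence'],2),w(i,d['at'])) for d in viewer.pinpoint('index_pin','wrist')])
for cam in('scene','side'):
    j,_=snap(cam); print(cam,[(round(d['confidence'],2),w(j,d['at'])) for d in viewer.pinpoint('index_pin',cam)],[(round(d['confidence'],2),w(j,d['at'])) for d in viewer.pinpoint('gear_b',cam)])
print(robot.observe()['t'],robot.observe()['grip_width'])
cv2.imwrite('pics/turn.png',cv2.resize(im[:,60:450],(800,600))[:,:,::-1]) if 0 else None
```

```text
[-1.607 -0.639  5.189]
0.268 [530.615 289.652  24.793] [-1.034  0.072  5.591] 0.008565664120012334 19.625
0.536 [530.81  289.732  24.785] [-0.802 -0.845  5.202] 0.05692367953776463 20.0417
0.804 [530.706 289.674  24.784] [-0.911 -1.209  6.242] 0.009938472920402085 20.4583
1.072 [530.829 289.743  24.775] [-1.032 -0.7    5.41 ] 0.08076549141951966 20.875
1.34 [530.714 289.712  24.783] [-1.333 -1.408  5.39 ] 0.0629415288800035 21.2917
seat []
scene [(0.82, array([601.22 , 291.286,  30.484]))] [(0.94, array([484.08 ,  28.136,   2.626])), (0.8, array([609.327, 187.949,  -2.281])), (0.73, array([531.364, 291.567,  14.682])), (0.72, array([613.475,  96.744,  -0.439]))]
side [(0.79, array([607.36 , 291.779,  30.296])), (0.74, array([ 522.742, -314.594,    4.221]))] [(0.7, array([530.989, 287.545,   7.469])), (0.68, array([613.42 ,  91.74 ,  -0.928])), (0.61, array([606.488, 183.527,   3.728])), (0.56, array([482.808,  22.736,   1.039])), (0.27, array([ 753.79 , -135.752,   -1.379]))]
22.1417 0.24726382303838146
```

View pics/turn.png

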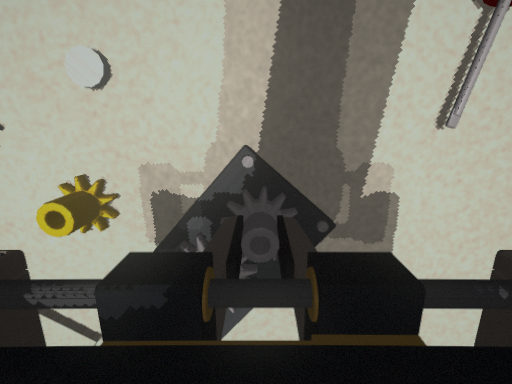

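The gear is seated, at (262,215) in the picture, and the pin reads near the line. I release, rise and measure the master angle closely.

Run:
```python
from fit import *
np.set_printoptions(precision=3,suppress=True)
o=robot.observe(); grip(.45); robot.servo_line([*o['tcp_pos'][:2],75],feed=120)
rot0=(Ro.from_euler('z',-1.117)*Ro.from_rotvec(o['tcp_rot'])).as_rotvec()
view((590,285),100,rot0,.3)
i,im=snap('wrist','turn2.png'); b=getmask('master','wrist',i,[584.2,290.8,20]); print(b[0],b[2],b[1].sum())
fm=lambda x,y,t:gearmask(i,im.shape[:2],15,34,24,x,y,t,z0=12,hub=0)
r,s=fit(fm,b[1],[(578,590),(285,297),(-.21,.21)]); print('master',r,s)
bb=getmask('gear_b','wrist',i,[530.5,289.4,25]); print(bb[0],bb[2],bb[1].sum())
fb=lambda x,y,t:gearmask(i,im.shape[:2],12,28,18,x,y,t,z0=12)
rb,sb=fit(fb,bb[1],[(522,540),(280,298),(-.26,.26)]); print('b',rb,sb)
print([(round(d['confidence'],2),w(i,d['at'])) for d in viewer.pinpoint('index_pin','wrist')])
v=overlay(overlay(im,fm(*r),(0,255,0)),fb(*rb))
cv2.imwrite('pics/turn2o.png',cv2.resize(np.hstack([im[:230,130:400],v[:230,130:400]]),(800,341),interpolation=cv2.INTER_NEAREST)[:,:,::-1]); print(robot.observe()['t'])
```

```text
1.1937743025250107 0.56 3089
master [583.811 290.382  -0.027] 0.8707674943566591
1.4043589513899775 0.84 2549
b [530.405 289.437   0.107] 0.8568043331076507
[(0.74, array([598.003, 288.794,  28.119])), (0.18, array([617.603,  93.319,  -2.833]))]
24.4667
```

View pics/turn2o.png

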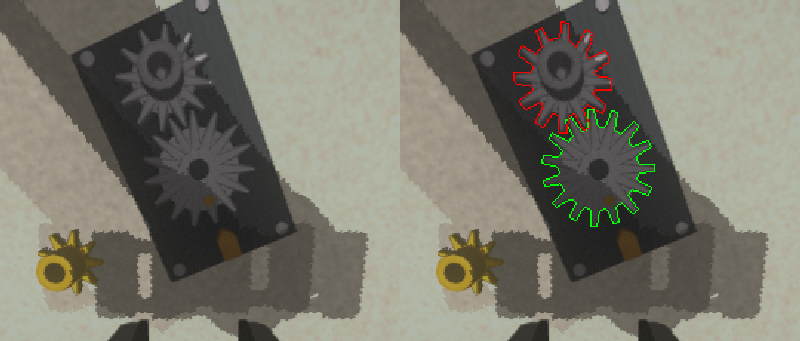

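The picture shows the pin at crop (207,200), slightly clockwise of the line to the pointer tip near (227,228). So it is a little overshot; I quantify it from the pixels.

Run:
```python
from fit import *
np.set_printoptions(precision=2,suppress=True)
i=viewer.camera_info('wrist'); im=cv2.imread('pics/turn2.png')
h=cv2.cvtColor(im,cv2.COLOR_BGR2HSV); m=((h[...,0]>8)&(h[...,0]<25)&(h[...,1]>110)&(h[...,2]>35)).astype(np.uint8)
m[:, :230]=0; n,l,st,ce=cv2.connectedComponentsWithStats(m)
for k in range(1,n):
    if st[k,4]>8:
        ys,xs=np.nonzero(l==k); t=ys.argmin(); print(st[k],ce[k],'top px',xs[ys==ys.min()].mean(),ys.min(),'tip',ray(i,xs[ys==ys.min()].mean(),ys.min()-.0,28),'c30',ray(i,*ce[k],30),'c26',ray(i,*ce[k],26))
# refit the plate
c=viewer.silhouettes('checker','wrist')[0]['mask'].astype(np.uint8); c|=getmask('master','wrist',i,[584.2,290.8,20])[1].astype(np.uint8)
b=gearmask(i,c.shape,12,28,18,530.4,289.4,.107,z0=12); 
rect=np.array([[-35,-45],[115,-45],[115,45],[-35,45.]])
def fc(x,y,a):
    R=np.array([[np.cos(a),-np.sin(a)],[np.sin(a),np.cos(a)]]); q=rect@R.T+[x,y]; M=np.zeros(c.shape,np.uint8)
    poly(M,cv2.convexHull(np.vstack([P(i,q,0),P(i,q,12)]).astype(np.float32))[:,0]); return M|b
print(fit(fc,c|b,[(520,540),(280,300),(-.15,.15)])); print(robot.observe()['t'])
```

```text
[268 131   6   7  33] [270.52 134.39] top px 271.0 131 tip [600.83 291.36  28.  ] c30 [603.32 289.88  30.  ] c26 [603.54 289.96  26.  ]
[276 154  17  22 239] [283.44 164.33] top px 280.0 154 tip [622.83 291.81  28.  ] c30 [632.48 291.44  30.  ] c26 [633.19 291.55  26.  ]
[335 267  19  55 511] [345.86 294.8 ] top px 341.5 267 tip [752.93 310.52  28.  ] c30 [784.03 305.13  30.  ] c26 [787.27 305.47  26.  ]
[ 230  335  233   11 1614] [369.61 340.62] top px 394.1578947368421 335 tip [852.53 339.68  28.  ] c30 [848.08 312.64  30.  ] c26 [852.4 313.1  26. ]
(array([530.58, 289.74,   0.02]), np.float64(0.9715839326433959))
24.5667
```

Pin line and pointer line give q ≈ −0.05 rad, which is inside ±0.12, and the gear is seated within 1 mm. Next is gear_a, with the tray measured while carrying it.

```bash
cat > pick.py <<'E'
from fit import *
def pick(n,X,N,ro,rr,rot,measured=None):
    if measured is None:
        view(X,85,rot); i,im=snap('wrist'); b=getmask(n,'wrist',i,[*X,10])
        f=lambda x,y,t:gearmask(i,im.shape[:2],N,ro,rr,x,y,t)
        p,s=fit(f,b[1],[(X[0]-12,X[0]+12),(X[1]-12,X[1]+12),(0,2*np.pi/N)]); print(n,b[0],b[2],p,s); assert s>.7
    else: p=measured
    X=p[:2]; grip(.5,30); robot.movep([*X,60],list(rot)); robot.servo_line([*X,12.5],feed=80); grip(0,30)
    print('grip',robot.observe()['grip_width']); robot.servo_line([*X,100],feed=150); print('grip',robot.observe()['grip_width'])
E
python3 - <<'E'
from pick import *
np.set_printoptions(precision=3,suppress=True)
rot=robot.observe()['tcp_rot']
pick('gear_a',(614,92.5),9,22,12,rot)
view((510,-320),130,rot,.3)
i,im=snap('wrist','tray.png'); s=viewer.silhouettes('tray','wrist'); print([(d['confidence'],d['mask'].sum()) for d in s])
m=s[0]['mask'].astype(np.uint8)
for n in('bay_small','bay_large'): print(n,[(round(d['confidence'],2),w(i,d['at'])) for d in viewer.pinpoint(n,'wrist')])
rect=np.array([[-46,-78],[46,-78],[46,78],[-46,78.]])
def ft(x,y,a):
    R=np.array([[np.cos(a),-np.sin(a)],[np.sin(a),np.cos(a)]]); q=rect@R.T+[x,y]; M=np.zeros(m.shape,np.uint8)
    poly(M,cv2.convexHull(np.vstack([P(i,q,0),P(i,q,16)]).astype(np.float32))[:,0]); return M
p,sc=fit(ft,m,[(470,510),(-340,-300),(-1.8,-1.0)]); print('tray',p,sc)
d=np.array([-np.sin(p[2]),np.cos(p[2])]); print('small',p[:2]-44*d,'large',p[:2]+32*d)
v=overlay(im,ft(*p))
for q in(p[:2]-44*d,p[:2]+32*d): cv2.circle(v,tuple(int(a) for a in proj(i,[*q,4])),3,(255,0,0),-1)
cv2.imwrite('pics/tray_o.png',v[:,:,::-1]); print(robot.observe()['t'])
E
```

```text
gear_a 0.5636013156662198 0.91 [614.362  92.501   0.676] 0.7789553368660106
grip 0.2483074234958668
grip 0.250047621204022
[(0.9, np.int64(14684))]
bay_small [(0.62, array([ 442.573, -330.782,    2.68 ]))]
bay_large [(0.68, array([ 519.503, -314.075,    3.003]))]
tray [ 487.603 -320.219   -1.409] 0.9721706864564007
small [ 444.179 -327.309] large [ 519.185 -315.062]
30.4167
```

View pics/tray_o.png

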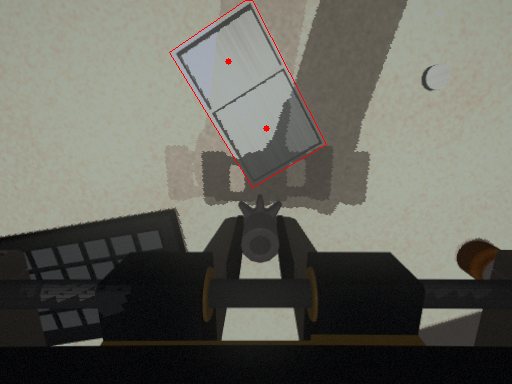

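The tray fit is good, with the bay centres at (228,61) small and (266,128) large. I place gear_a, then fetch gear_c and place it.

Run:
```python
from pick import *
rot=list((Ro.from_euler('z',.588)*Ro.from_rotvec(robot.observe()['tcp_rot'])).as_rotvec())
def place(X):
    robot.movep([*X,70],rot); robot.servo_line([*X,17],feed=80); robot.hold(.15); print(robot.observe()['contact_force'])
    grip(.42); robot.servo_line([*X,100],feed=150)
place((444.2,-327.3))
pick('gear_c',None,15,34,24,rot,(485.2,23.8))
place((519.2,-315.1))
o=robot.observe(); print(o['t'])
view((500,-318),150,rot,.5); i,im=snap('wrist','final_tray.png')
for c in('scene','side'):
    j,_=snap(c); print(c,[(round(d['confidence'],2),w(j,d['at']).round(1)) for n in('gear_a','index_pin') for d in viewer.pinpoint(n,c)])
print(robot.observe()['t'],robot.observe()['contact_force'])
```

```text
[-2.57551313  1.93123205  7.8554628 ]
grip 0.2527632997877745
grip 0.2482949704224303
[-4.03367989  3.36763326  4.57487105]
40.125
scene [(0.89, array([ 517.7, -313. ,    1.9])), (0.67, array([612.3, 184.4,  -2.7])), (0.54, array([530. , 290.7,   9.3])), (0.48, array([ 440.4, -324.6,    3. ])), (0.64, array([598.6, 289.9,  34.6])), (0.49, array([ 517.1, -311.2,    6.2])), (0.34, array([ 489.4, -319.7,    4.9]))]
side [(0.97, array([ 443.4, -329.7,    3.3])), (0.67, array([ 518.9, -317.6,    7.6])), (0.56, array([527.7, 287.9,  10.1]))]
41.3667 [0.35995621 0.79494646 0.59619118]
```

View pics/final_tray.png

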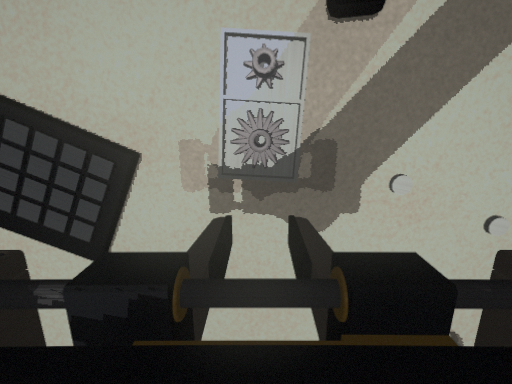

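Both gears lie flat and centred in their bays, the nine-tooth at (264,65) and the fifteen-tooth at (261,138). The gripper is clear of everything, so I hand the job in.

```bash
python3 -c "
from h import *
print(robot.job_done())"
```

```text
the job is handed in; nothing more can be done
None
```

I handed the job in at about 41 s, with no verdict returned: the 12-tooth gear is seated on the post with the index pin about 0.05 rad from the pointer line, the 9- and 15-tooth gears lie flat in their bays, and I had no contact with the beaker or jar.

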